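# Pack two spin-on filters into a tilted parts bin

## Task

Pack the short and the tall spin-on filter into the deep grey bin on its tilt stand, one filter to each compartment (either way round), standing on their round ends on the cardboard pads and lying back flat against the bin's low wall, the one towards the robot. Their sheet-metal shells dent easily, so set them down gently: do not drop, press or knock them against the bin or the pads. Leave the big truck filter, the carton and the bearing where they are.

Things in the scene. Friction and masses are not known exactly. Their poses are not given: they have to be found in the camera images.
- short_filter: Loose white spin-on filter canister, 64 mm diameter, 110 mm tall (a thin black cap adds 3 mm), about 0.42 kg (0.3 to 0.53), standing round end down. Origin: centre of the underside of the round end, a 35 mm wide flat; the sides are straight from 20 mm up. z axis: along the canister to the capped end. The shell takes a normal grip but dents if pushed or knocked against the bin with over 18 N.
- tall_filter: The same kind of loose, easily dented white canister, slimmer and taller: 60 mm diameter, 140 mm tall (cap adds 3 mm), about 0.40 kg (0.3 to 0.5), standing round end down. Origin: centre of the underside of the round end, a 33 mm wide flat; straight sides from 20 mm up. z axis: along the canister to the capped end.
- bin: Deep grey bin with two compartments, fixed, tilted 30 deg towards the robot. Outside 104 mm (x) by 312 mm (y) by 145 mm (z); walls and partition 4 mm, floor 5 mm. Origin: centre of its underside, 50 mm above the counter. z: out of the mouth, up and towards the robot, 30 deg from vertical; x: away from the robot, uphill to the high wall; y: level. Inner face of the low wall: x = -48 mm.
- left_cell (a point): Centre of the bare floor of the compartment at the bin's +y end (bin y = +77 mm, z = 5 mm; axes as the bin's). The compartment is 96 mm (x) by 150 mm (y), 140 mm deep. A flat stack of stiff cardboard pads (gives 1 mm per 8 N) covers its floor: its top is 12 to 52 mm above the floor, differs each time and per compartment, and is not reported: find it by feel.
- right_cell (a point): The same for the compartment at the bin's -y end (bin y = -77 mm): centre of its bare floor, axes as the bin's. Same size; its own pads, also 12 to 52 mm high, not reported.
- truck_filter: Bystander: a big white truck filter, 94 mm diameter, 150 mm tall, standing. Origin: centre of its underside.
- carton: Bystander: a closed cardboard carton, 95 x 95 x 130 mm. Origin: centre of its underside.
- bearing: Bystander: a steel bearing ring lying flat, 90 mm outside diameter, 26 mm high. Origin: centre of its underside.
There are look-alikes about, which are no part of the job. Leave any blue look-alike of the short_filter alone.

How it is judged (in metres and radians):
At the end, for the whole second after the job is handed in: Each filter is in its own compartment, capped end up, round end on the pads and back against the low wall (axis within 8 degrees of the bin's z; underside centre no more than 6 mm past the compartment's middle towards the high wall, 60 mm sideways), still and released (angle between the z axis of each of short_filter, tall_filter and the z axis of bin, either way round below 0.14 rad and angle between each of short_filter, tall_filter's own z axis and vertical below 0.9 rad and contact force between each of short_filter, tall_filter and bin above 1 N and linear speed of each of short_filter, tall_filter below 0.02 m/s and contact force between each of short_filter, tall_filter and the fingers below 0.1 N and (((z of short_filter in the frame of left_cell between 0.006 and 0.06 m and x of short_filter in the frame of left_cell between -0.05 and 0.006 m and y of short_filter in the frame of left_cell between -0.06 and 0.06 m) and (z of tall_filter in the frame of right_cell between 0.006 and 0.06 m and x of tall_filter in the frame of right_cell between -0.05 and 0.006 m and y of tall_filter in the frame of right_cell between -0.06 and 0.06 m)) or ((z of tall_filter in the frame of left_cell between 0.006 and 0.06 m and x of tall_filter in the frame of left_cell between -0.05 and 0.006 m and y of tall_filter in the frame of left_cell between -0.06 and 0.06 m) and (z of short_filter in the frame of right_cell between 0.006 and 0.06 m and x of short_filter in the frame of right_cell between -0.05 and 0.006 m and y of short_filter in the frame of right_cell between -0.06 and 0.06 m)))); the robot touches nothing.
It fails at once if the short filter is dropped, pressed or knocked against the bin or its pads with more than 18 N (contact force between short_filter and bin above 18 N).
It fails at once if the tall filter is dropped, pressed or knocked against the bin or its pads with more than 18 N (contact force between tall_filter and bin above 18 N).
It fails at once if the big truck filter is moved more than 15 mm (distance of truck_filter from where it was at the start of the episode above 0.015 m).
It fails at once if the carton is moved more than 15 mm (distance of carton from where it was at the start of the episode above 0.015 m).
It fails at once if the bearing is moved more than 15 mm (distance of bearing from where it was at the start of the episode above 0.015 m).
It also fails if it takes over 67 s, if anything falls off the work surface, if the arm or the gripper's body presses on something with over 40 N, if the wrist force passes 120 N, or if a joint passes its speed limit or range.

## Robot

A 6-joint arm with a two-finger parallel gripper is mounted at the origin on the work surface. World frame = base frame: x ahead of the robot, y to its left, z up, the work surface at z = 0. Lengths are in mm, angles in degrees, forces in N, time in s.
With the tool pointing down it reaches from about 300 to 850 mm from the base axis. Payload 4.2 kg.
Tool frame: the origin (TCP) lies at the very end of the fingers, on their centre line; the grasp point (between the pads) lies 19 mm behind it (hold_point_z is the z of the grasp point in the tool frame, in mm); z points along the fingers, y is the direction in which the jaws open and shut (so a half turn about z gives the same grasp; the last joint's range is limited). The gripper opens to 91 mm and grips with 3 to 60 N. Pads are 32 mm wide; open, the fingers measure 118 mm over their backs; the gripper's body (76 mm by 178 mm) begins 60 mm behind the grasp point.
Start: joints at [-72.995, 18.312, 89.639, -0, 72.044, -1.146], TCP at [179.132, -546.402, 213.976] pointing down, gripper open.
Joint ranges: [-177.97, 177.97], [-48.28, 115.42], [12.27, 149.76], [-77.06, 257.06], [2.81, 150.46], [-146.56, 146.56]. Speed limits (degrees/s): [147.25, 147.25, 180, 180, 180, 180].

## Interface

Orientations are given as [roll, pitch, yaw] about the fixed x, y, z axes, in that order (R = Rz(yaw) Ry(pitch) Rx(roll)).
In Python, from workcell import state, grab_frame, job_done, hold_point_z gives the robot as it stands. The module is installed in compiled form; this text tells all that it offers.
- The arm moves only by the shell command python3 -m creep 'ROWS' [FORCE]. ROWS is JSON, a list of rows, each a list of 7 numbers: the closure, from 0 (fully open) to 1 (shut), then the shift along the tool's x, y, z in mm, then the turn, a rotation vector about the tool's x, y, z in degrees. A call has 1 to 5 rows; each row shifts and turns the commanded pose from where the row before left it, along the tool's axes as they then stand; what a row does not reach is not made up. A row lasts 1/8 s, in which the tool goes at most 62.5 mm and 10.7 degrees, less where a joint would pass 70% of its speed; a pose out of reach is approached as far as the arm can. A call is refused whole if a number of a shift passes 62.5 or a number of a turn 10.7, either way. A call with a gripper value outside its range is refused whole. The fingers move at their own pace and stop on an object; FORCE is the grip in N (left out, the last holds). Time passes only in rows, so rows that do not move let the fingers close. It gives the time, the measured TCP pose, the force and the opening at its end, in the units of the state.
- state(): the state, without advancing time (a new reading comes with each control period).
- grab_frame(name): name is "side" or "top" or "wrist"; returns a dict with "frame" (480x640x3 uint8, red, green, blue), "fx", "fy", "cx", "cy" (pixels), "view" (4x4, takes a point from world to camera coordinates). Camera axes: x right, y down, z forward; pixel columns grow to the right and rows downward; lengths in mm; the calibration is good to about 2 mm. The wrist camera is an equidistant fisheye: a pixel r from the principal point sees the ray r / f radians off the axis. A picture is of the moment at which its call begins. There is no depth.
- job_done(): hands the job in, once; it reports no verdict.
The state is a dict: "time_s": time; "qpos": joint angles; "qvel": joint speeds; "effort": joint torques, N m; "ee_pos": TCP position; "ee_rot": TCP orientation; "force": force on the tool from outside, world axes, zero at the start; "torque": the same for the moment, N m; "gripper_width": finger opening in mm.
Only numpy, scipy, OpenCV 4.12 (cv2) and the standard library are available. Lean on these libraries where they do the work, as an engineer would, in place of code of your own. Each camera call takes 0.05 s, during which the arm holds its last target.

## Working session

There is one attempt and no reset: what is moved stays moved. The work goes in short steps, Python scripts to look and compute and a shell command to move; the robot and the scene stay as the last step left them, time stands still between calls to the robot, and variables do not carry over. Pictures are saved under pics/ and viewed, and the job is handed in when it is done.

```bash
mkdir -p pics; ls
python3 - <<'E'
from workcell import state, grab_frame, hold_point_z
import cv2,numpy as np
print(state(), hold_point_z)
for n in("side","top","wrist"):
    f=grab_frame(n); cv2.imwrite(f"pics/{n}0.png",cv2.cvtColor(f["frame"],cv2.COLOR_RGB2BGR))
    print(n,f["fx"],f["fy"],f["cx"],f["cy"]);print(np.round(f["view"],4).tolist())
E
```

```text
pics
{'time_s': 0.0, 'qpos': array([-7.29956833e+01,  1.83521013e+01,  8.97081875e+01, -2.01738519e-03,
        7.20426602e+01, -1.14654399e+00]), 'qvel': array([ 0.10412947, -0.04668057, -0.0880486 ,  0.0953868 ,  0.00313385,
        0.03629393]), 'effort': array([-1.46768882e-03, -4.12459409e+01, -2.31969345e+01,  7.26045202e-02,
        4.55185643e-02, -1.63895184e-04]), 'ee_pos': array([ 178.95764828, -545.90104561,  213.10359334]), 'ee_rot': array([-1.79897033e+02, -1.42364114e-04,  1.81514843e+01]), 'force': array([0.36066086, 0.27176337, 0.34374892]), 'torque': array([ 0.07882105, -0.01950653, -0.00058278]), 'gripper_width': 91.14753458047423} -18.8
side 480.708529738503 480.708529738503 314.666549422747 231.00620477181948
[[0.6854, 0.728, 0.0116, -340.6308], [0.4275, -0.3894, -0.8158, -200.2865], [-0.5894, 0.5642, -0.5782, 1409.5398], [0.0, 0.0, 0.0, 1.0]]
top 528.50296059634 528.50296059634 313.4903782141246 238.88879203104275
[[-0.0031, -0.9998, 0.0203, -58.9848], [-0.986, -0.0003, -0.1667, 546.8577], [0.1666, -0.0205, -0.9858, 1003.574], [0.0, 0.0, 0.0, 1.0]]
wrist 371.64829954431775 371.64829954431775 319.6603339805698 242.832757044879
[[0.3111, -0.9504, -0.0014, -574.1924], [-0.9168, -0.3005, 0.2629, -29.6833], [-0.2502, -0.0805, -0.9648, 391.9017], [0.0, 0.0, 0.0, 1.0]]
```

View pics/side0.png

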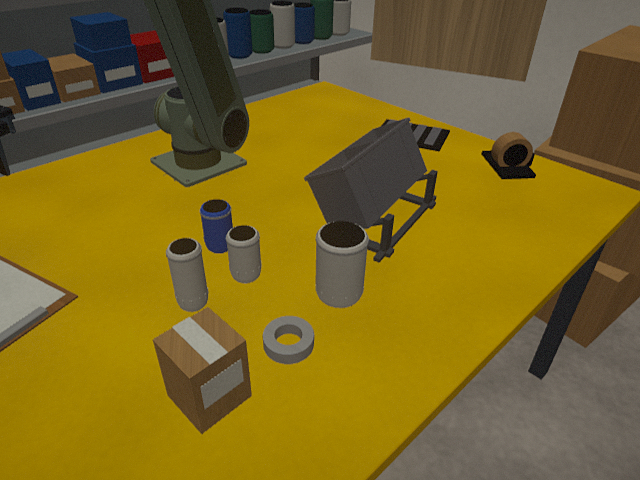

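View pics/top0.png

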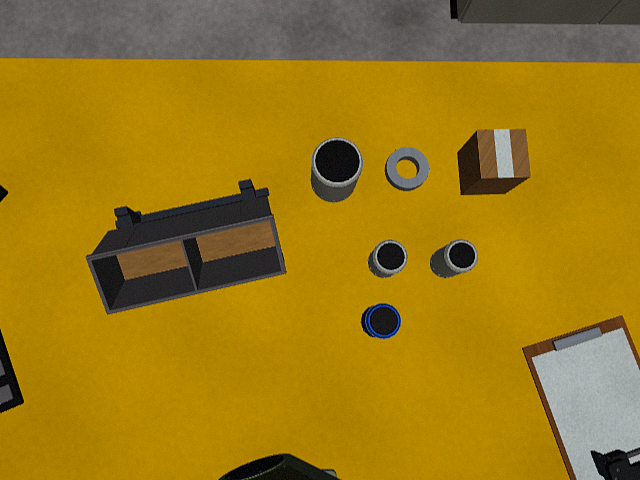

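View pics/wrist0.png

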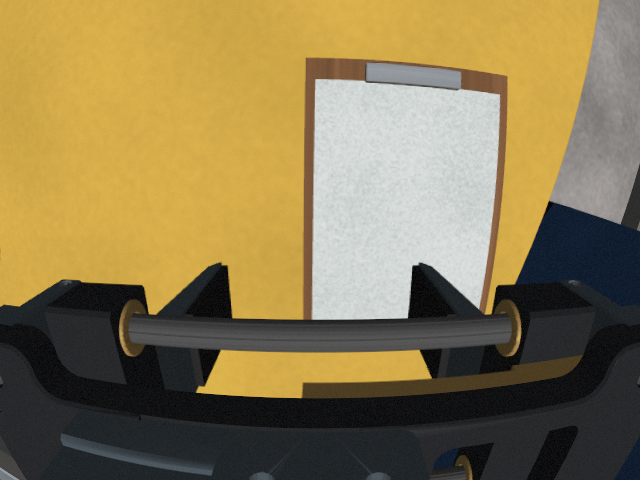

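```bash
cat > h.py <<'E'
import numpy as np,cv2
from workcell import state, grab_frame
def ray(f,u,v):
    V=np.array(f["view"]);R=V[:3,:3];t=V[:3,3]
    d=R.T@np.array([(u-f["cx"])/f["fx"],(v-f["cy"])/f["fy"],1.]);o=-R.T@t
    return o,d
def onz(f,u,v,z):
    o,d=ray(f,u,v);return o+d*(z-o[2])/d[2]
def tri(rs):
    A=np.zeros((3,3));b=np.zeros(3)
    for o,d in rs:
        d=d/np.linalg.norm(d);P=np.eye(3)-np.outer(d,d);A+=P;b+=P@o
    x=np.linalg.solve(A,b);res=[np.linalg.norm((np.eye(3)-np.outer(d,d)/(d@d))@(x-o)) for o,d in rs]
    return x,res
def proj(f,p):
    V=np.array(f["view"]);c=V[:3,:3]@np.array(p)+V[:3,3]
    return np.array([f["cx"]+f["fx"]*c[0]/c[2],f["cy"]+f["fy"]*c[1]/c[2]])
E
python3 - <<'E'
from h import *
t=cv2.imread("pics/top0.png");s=cv2.imread("pics/side0.png")
cv2.imwrite("pics/tb.png",cv2.resize(t[190:330,80:300],None,fx=3.5,fy=3.5,interpolation=cv2.INTER_CUBIC))
cv2.imwrite("pics/sb.png",cv2.resize(s[110:270,290:450],None,fx=3.7,fy=3.7,interpolation=cv2.INTER_CUBIC))
for n,im in(("top",t),("side",s)):
    g=cv2.cvtColor(im,cv2.COLOR_BGR2GRAY)
    m=(im.max(2)<75).astype(np.uint8)
    nn,l,st,c=cv2.connectedComponentsWithStats(m)
    for i in range(1,nn):
        if 150<st[i,4]<3000:
            cs,_=cv2.findContours((l==i).astype(np.uint8),0,1);print(n,st[i],cv2.fitEllipse(cs[0]))
E
```

```text
top [ 457  131   72   64 1669] ((493.9934997558594, 161.3825225830078), (60.536346435546875, 80.20376586914062), 61.07038497924805)
top [ 315  140   45   42 1453] ((336.9234619140625, 160.706787109375), (41.00160598754883, 43.26841735839844), 98.35765838623047)
top [311 170  47  32 616] ((332.6715393066406, 180.17393493652344), (40.193241119384766, 42.2820930480957), 92.4214096069336)
top [377 243  28  27 577] ((390.2738342285156, 255.90309143066406), (25.740510940551758, 26.716135025024414), 112.08439636230469)
top [449 243  26  25 512] ((461.60711669921875, 254.86753845214844), (23.898365020751953, 25.44378089904785), 121.46355438232422)
top [430 245  29  33 421] ((443.3927001953125, 262.80755615234375), (26.480518341064453, 29.061582565307617), 148.6055145263672)
top [368 251  25  27 164] ((389.60418701171875, 256.56591796875), (33.757755279541016, 43.15219497680664), 52.58268356323242)
top [370 307  28  28 611] ((383.41790771484375, 320.40069580078125), (26.644609451293945, 27.39459800720215), 128.02725219726562)
top [  0 330  24  83 851] ((7.86857271194458, 379.2485046386719), (
[... 649 characters left out ...]
 (11.699263572692871, 23.72466468811035), 84.64945220947266)
side [230 226  25  15 302] ((241.92428588867188, 232.90289306640625), (14.133708000183105, 24.66002082824707), 84.84613800048828)
side [170 238  26  17 325] ((182.607666015625, 246.0506591796875), (14.532447814941406, 25.92567253112793), 80.53794860839844)
side [ 528  239   80  141 2549] ((563.4140625, 312.9741516113281), (21.188758850097656, 176.09353637695312), 25.27892303466797)
side [594 274  42  63 351] ((616.0928344726562, 301.7105407714844), (9.93803596496582, 69.89768981933594), 27.762371063232422)
side [  0 311  48  36 186] ((19.62554168701172, 330.7312316894531), (3.0976476669311523, 71.80823516845703), 55.11042785644531)
```

View pics/tb.png

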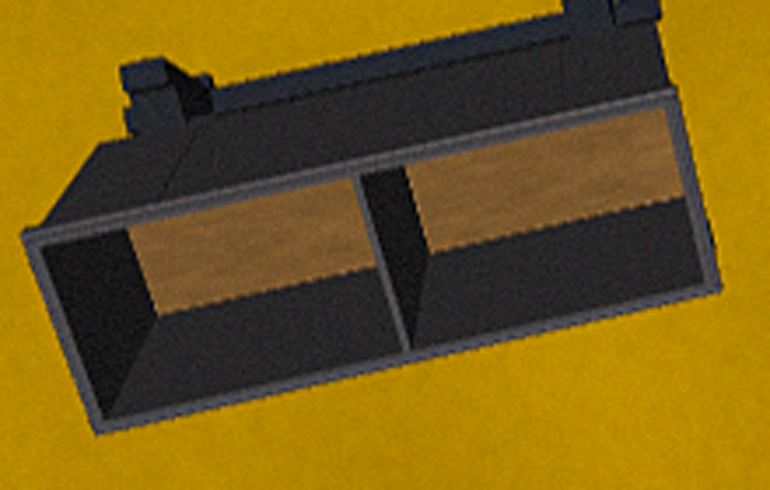

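View pics/sb.png

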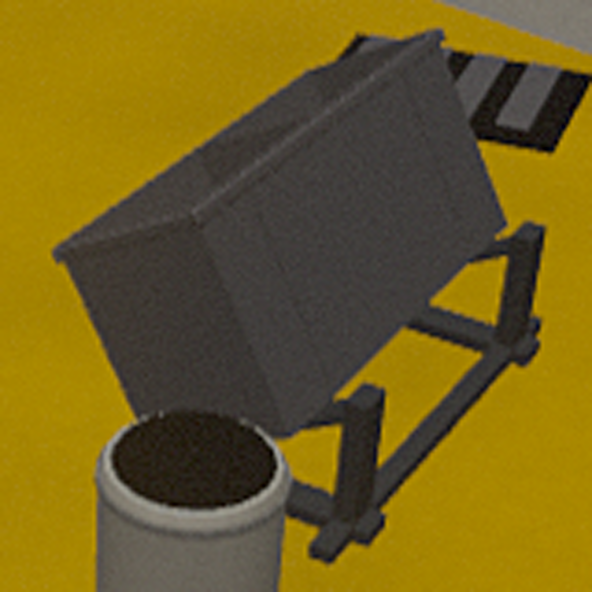

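```bash
cat >> h.py <<'E'
def Rb(yaw):
    c,s=np.cos(yaw),np.sin(yaw);a=np.radians(30)
    return np.array([[c,-s,0],[s,c,0],[0,0,1]])@np.array([[np.cos(a),0,-np.sin(a)],[0,1,0],[np.sin(a),0,np.cos(a)]])
E
python3 - <<'E'
from h import *
from scipy.optimize import least_squares
T=grab_frame("top");S=grab_frame("side")
tp={(52,156,145):(86.9,256.6),(52,-156,145):(273.7,215.7),(-52,-156,145):(285.7,272.9),(-52,156,145):(108,313.7)}
sp={(-52,-156,145):(305.7,177.6),(52,-156,145):(341.9,168.6),(52,156,145):(408.9,118.9)}
def P(q,p): return np.array([q[0],q[1],q[3]])+Rb(q[2])@np.array(p)
def res(q):
    r=[]
    for d,f in((tp,T),(sp,S)):
        for k,v in d.items(): r+=list(proj(f,P(q,k))-v)
    return np.array(r)
f=least_squares(lambda q:res([*q,50]),[450,150,0.2]);print(f.x[:2],np.degrees(f.x[2]),f.fun.round(1))
g=least_squares(res,[450,150,0.2,50]);print(g.x,np.degrees(g.x[2]))
q=[*f.x,50]
R=Rb(q[2]);o=np.array([q[0],q[1],50])
# pads: ray meets inner low wall plane x=-48
def onwall(u,v):
    a,d=ray(T,u,v);a=R.T@(a-o);d=R.T@d;return a+d*(-48-a[0])/d[0]
for lab,pts in(("left",[(160,315),(375,267)]),("right",[(430,253),(685,197)])):
    for u,v in pts: print(lab,onwall(80+u/3.5,190+v/3.5))
for n,t,s,h in(("short",(390.3,255.9),(241.9,232.9),113),("tall",(461.6,254.9),(182.6,246.05),143)):
    print(n,onz(T,*t,h),onz(S,*s,h),tri([ray(T,*t),ray(S,*s)]))
for n,t,h in(("truck",(336.9,160.7),150),("blue",(383.4,320.4),110),("brg",(407,169),26),("cartonTL",(478,129),130),("cartonBR",(528,178),130)): print(n,onz(T,*t,h))
E
```

```text
[551.00925686 171.83687965] 12.844154599539735 [ 1.8  0.6 -1.6  0.9 -1.1 -1.5  0.9 -2.4 -0.6 -1.2 -0.1 -2.5 -1.4 -1.3]
[5.50911103e+02 1.72625791e+02 2.23147581e-01 4.70567069e+01] 12.785414610901418
left [-48.         149.91300573  24.01080115]
left [-48.          28.81321937  24.45237871]
right [-48.          -2.23642     21.90906403]
right [ -48.         -148.59143297   23.87104527]
short [ 503.58043214 -200.75967808  113.        ] [ 506.61653067 -204.3290179   113.        ] (array([ 503.63850185, -201.70156506,  110.17741088]), [np.float64(0.5695988998112558), np.float64(0.5695988998110777)])
tall [ 501.27243023 -324.72604472  143.        ] [ 504.45042516 -328.00682435  143.        ] (array([ 501.38738328, -326.03118651,  140.25269715]), [np.float64(0.5266458082771001), np.float64(0.5266458082771551)])
truck [ 674.86858    -101.03916246  150.        ]
blue [ 385.42485849 -185.39808575  110.        ]
brg [ 697.75337414 -255.20650045   26.        ]
cartonTL [ 745.15565135 -372.26527153  130.        ]
cartonBR [ 648.81327917 -461.50049396  130.        ]
```

```bash
cat >> h.py <<'E'
from scipy.spatial.transform import Rotation as Ro
BIN=np.array([551.,172.,50.]);YAW=np.radians(12.84)
def cell(side,p):  # point in cell frame -> world
    return BIN+Rb(YAW)@(np.array([0,77.*side,5.])+np.array(p))
def tiltR(): # tool z=-bin z, tool y=-bin y, tool x = bin x
    B=Rb(YAW);return np.c_[B[:,0],-B[:,1],-B[:,2]]
def downR(yawdeg): return Ro.from_euler("xyz",[180,0,yawdeg],degrees=True).as_matrix()
def go(p,R):
    s=state();C=Ro.from_euler("xyz",s["ee_rot"],degrees=True).as_matrix()
    d=C.T@(np.array(p)-s["ee_pos"]);w=np.degrees(Ro.from_matrix(C.T@R).as_rotvec())
    print("t",round(s["time_s"],2),"pos",s["ee_pos"].round(1),"rot",s["ee_rot"].round(1),"F",s["force"].round(1),"w",round(s["gripper_width"],1),"q",s["qpos"].round(0))
    print("shift",d.round(1),"turn",w.round(1))
E
python3 - <<'E'
from h import *
go([504,-202,210],downR(12.84))
E
```

```text
t 0.25 pos [ 179.1 -546.2  213.6] rot [-180.    -0.    18.2] F [0.6 0.6 0.3] w 90.9 q [-73.  18.  90.   0.  72.  -1.]
shift [ 416.  -225.8    3.8] turn [-0.   0.   5.3]
```

```bash
python3 -m creep '[[0,50,-25,0,0,0,0],[0,50,-28,0,0,0,0],[0,50,-28,0,0,0,0],[0,50,-28,0,0,0,0],[0,50,-28,0,0,0,0]]' 10; python3 -m creep '[[0,50,-28,0,0,0,0],[0,50,-28,0,0,0,0],[0,36,-18,0,0,0,0],[0,20,-10,3,0,0,5.3],[0,0,0,0,0,0,0]]'
python3 - <<'E'
from h import *
go([504,-202,210],downR(12.84))
f=grab_frame("wrist");cv2.imwrite("pics/w1.png",f["frame"][:,:,::-1]);np.save("w1v.npy",f["view"])
f=grab_frame("top");cv2.imwrite("pics/t1.png",f["frame"][:,:,::-1])
E
```

```text
time_s: 0.88
ee_pos: [375.0, -336.9, 214.0]
ee_rot: [180.0, -0.0, 18.1]
force: [1.4, -0.3, -0.3]
gripper_width: 91.0
time_s: 1.5
ee_pos: [496.7, -208.8, 210.5]
ee_rot: [-180.0, 0.0, 13.0]
force: [-0.9, -0.7, 0.7]
gripper_width: 91.4
t 1.5 pos [ 496.7 -208.8  210.5] rot [-180.    0.   13.] F [-0.9 -0.7  0.7] w 91.4 q [-24.  15.  95.  -0.  70.  53.]
shift [ 8.7 -5.   0.5] turn [-0.   0.   0.2]
```

View pics/w1.png

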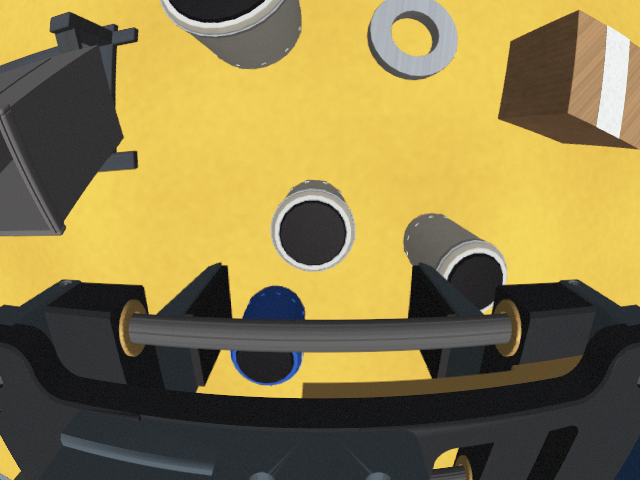

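View pics/t1.png

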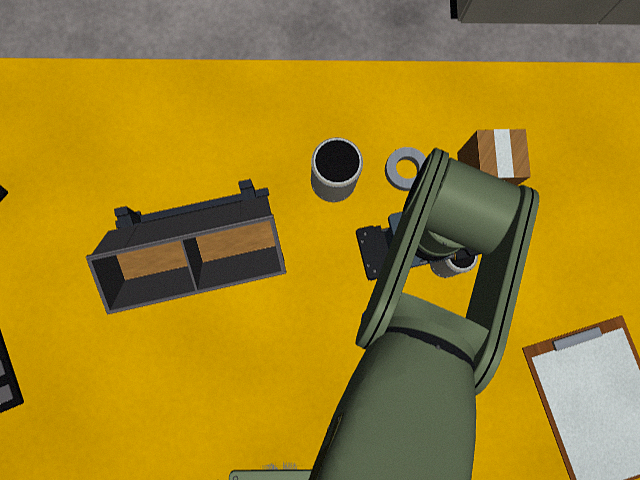

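```bash
cat >> h.py <<'E'
def fray(f,u,v):
    V=np.array(f["view"]);a=np.array([(u-f["cx"])/f["fx"],(v-f["cy"])/f["fy"]]);r=np.hypot(*a)
    d=np.array([*(a/r*np.sin(r)),np.cos(r)]) if r>0 else np.array([0,0,1.])
    return -V[:3,:3].T@V[:3,3],V[:3,:3].T@d
def fonz(f,u,v,z):
    o,d=fray(f,u,v);return o+d*(z-o[2])/d[2]
E
python3 - <<'E'
from h import *
f=grab_frame("wrist");im=f["frame"]
m=(im.max(2)<75).astype(np.uint8)
n,l,st,c=cv2.connectedComponentsWithStats(m)
for i in range(1,n):
    if 500<st[i,4]<6000:
        u=c[i];print(st[i],u,fonz(f,*u,113),fonz(f,*u,143))
        # disc: mean of boundary points on plane
        cs,_=cv2.findContours((l==i).astype(np.uint8),0,1)
        for z in(113,143):
            P=np.array([fonz(f,*p[0],z)[:2] for p in cs[0]],np.float32);print(z,cv2.minEnclosingCircle(P))
E
```

```text
[ 168    0   93   21 1386] [211.86075036   8.15079365] [655.44568376 -90.79663866 113.        ] [ 645.71788051 -102.20965782  143.        ]
113 ((663.2825927734375, -89.0009994506836), 37.02175521850586)
143 ((652.6829223632812, -100.61378479003906), 32.903160095214844)
[ 278  199   67   65 3374] [310.906639  230.6120332] [ 503.92528739 -201.48089865  113.        ] [ 511.05386715 -200.58048461  143.        ]
113 ((503.28240966796875, -201.47763061523438), 25.09518051147461)
143 ((510.48248291015625, -200.5775909423828), 22.30341339111328)
[ 235  350   57   32 1411] [263.80368533 363.85329554] [ 379.35861326 -187.04912049  113.        ] [ 400.34502088 -187.75421689  143.        ]
113 ((385.1000671386719, -185.5474853515625), 25.04216766357422)
143 ((405.4476623535156, -186.41961669921875), 22.256336212158203)
```

```bash
python3 -m creep '[[0,8,-5.6,0,0,0,0],[0,0,0,40,0,0,0],[0,0,0,45,0,0,0],[0,0,0,35,0,0,0],[0,0,0,16,0,0,0]]'; python3 -m creep '[[0,0,0,0,0,0,0]]'
python3 - <<'E'
from h import *
go([503.7,-201.4,74],downR(12.84))
E
```

```text
time_s: 2.28
ee_pos: [501.6, -202.5, 73.3]
ee_rot: [-179.9, 0.1, 12.8]
force: [0.1, -0.3, -0.1]
gripper_width: 91.7
time_s: 2.4
ee_pos: [502.4, -202.7, 74.5]
ee_rot: [-180.0, 0.1, 12.8]
force: [-0.3, -0.2, 0.1]
gripper_width: 91.6
t 2.4 pos [ 502.4 -202.7   74.5] rot [-1.80e+02  1.00e-01  1.28e+01] F [-0.3 -0.2  0.1] w 91.6 q [-23.  23. 105.  -0.  52.  54.]
shift [ 1.5 -1.   0.5] turn [-0.   0.1 -0. ]
```

```bash
python3 -m creep '[[0.5,1,0,0,0,0,0],[1,0,0,0,0,0,0],[1,0,0,0,0,0,0],[1,0,0,0,0,0,0],[1,0,0,0,0,0,0]]' 25; python3 -m creep '[[1,0,0,0,0,0,0],[1,0,0,-20,0,0,0],[1,0,0,-40,0,0,0],[1,0,0,-40,0,0,0],[1,0,0,0,0,0,0]]'
python3 - <<'E'
from h import *
s=state();print(s["force"],s["torque"])
# tilted hover: filter underside along bin axis. grasp pt 92 above underside => TCP 73 above
for side in(1,-1):
  for z in(200,):
    p=cell(side,[-12,0,z+73]);print(side,p);go(p,tiltR())
E
```

```text
time_s: 3.02
ee_pos: [504.1, -202.3, 75.8]
ee_rot: [180.0, -0.1, 12.8]
force: [-0.7, 2.4, 5.3]
gripper_width: 63.9
time_s: 3.65
ee_pos: [505.1, -203.2, 176.8]
ee_rot: [179.8, -0.3, 12.9]
force: [0.1, 0.5, -5.7]
gripper_width: 63.8
[ 0.06824935  0.50065448 -5.68408526] [ 0.03053602 -0.04335218  0.02386297]
1 [388.23168198 213.87523608 284.75506225]
t 3.65 pos [ 505.1 -203.2  176.8] rot [179.8  -0.3  12.9] F [ 0.1  0.5 -5.7] w 63.8 q [-23.  17.  97.  -0.  65.  54.]
shift [ -20.6 -432.3 -109.6] turn [ 0.2 29.7  0.1]
-1 [422.45498282  63.72609129 284.75506225]
t 3.65 pos [ 505.1 -203.2  176.8] rot [179.8  -0.3  12.9] F [ 0.1  0.5 -5.7] w 63.8 q [-23.  17.  97.  -0.  65.  54.]
shift [ -20.7 -278.3 -109. ] turn [ 0.2 29.7  0.1]
```

```bash
python3 -m creep '[[1,-10,-20,-35,0,0,0],[1,-10,-30,-40,0,0,0],[1,0,-30,-34,0,10,0],[1,0,-30,0,0,10,0],[1,0,-30,0,0,9.7,0]]' 30; python3 -m creep '[[1,0,-45,0,0,0,0],[1,0,-45,0,0,0,0],[1,0,-45,0,0,0,0],[1,0,-45,0,0,0,0],[1,0,-45,0,0,0,0]]'
python3 - <<'E'
from h import *
go(cell(1,[-12,0,200+75]),tiltR())
E
```

```text
time_s: 4.28
ee_pos: [450.9, -69.2, 281.2]
ee_rot: [-179.9, -29.7, 12.8]
force: [-0.2, 1.6, -5.3]
gripper_width: 63.2
time_s: 4.9
ee_pos: [400.1, 149.2, 280.0]
ee_rot: [179.9, -29.3, 12.9]
force: [0.7, -0.3, -5.3]
gripper_width: 63.5
t 4.9 pos [400.1 149.2 280. ] rot [179.9 -29.3  12.9] F [ 0.7 -0.3 -5.3] w 63.5 q [ 23. -12. 119.  -7.  44. 104.]
shift [  4.8 -65.7  -4.9] turn [0.1 0.7 0. ]
```

```bash
python3 -m creep '[[1,4,-40,0,0,0,0],[1,5,-25,-5,0,0.7,0],[1,0,0,0,0,0,0],[1,0,0,0,0,0,0]]'
python3 - <<'E'
from h import *
go(cell(1,[-8,0,200+75]),tiltR())
for n in("top","side","wrist"):
    f=grab_frame(n);cv2.imwrite(f"pics/{n}2.png",f["frame"][:,:,::-1])
E
```

```text
time_s: 5.4
ee_pos: [392.4, 212.3, 289.9]
ee_rot: [179.8, -30.1, 12.9]
force: [0.4, -0.5, -4.8]
gripper_width: 63.3
t 5.4 pos [392.4 212.3 289.9] rot [179.8 -30.1  12.9] F [ 0.4 -0.5 -4.8] w 63.3 q [ 35. -10. 117. -15.  46. 120.]
shift [-1.7 -2.4  0.6] turn [ 0.1 -0.1  0.1]
```

View pics/side2.png

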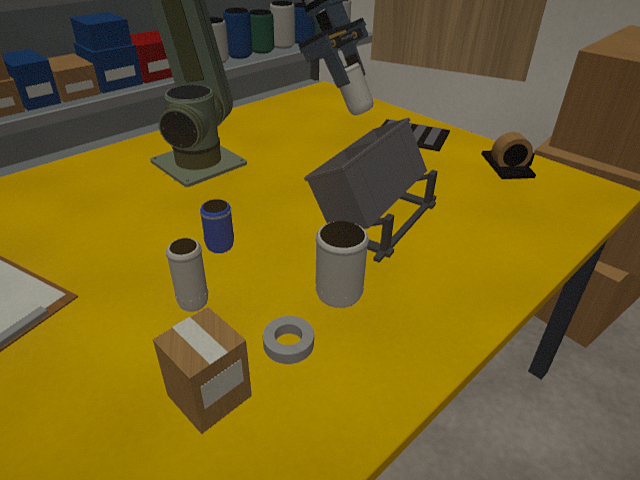

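View pics/wrist2.png

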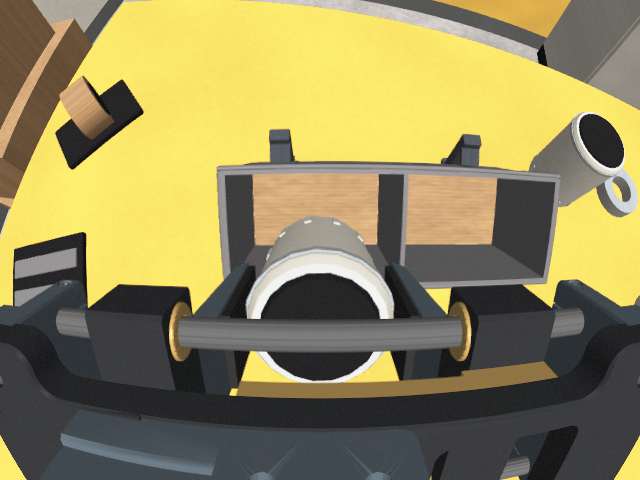

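View pics/top2.png

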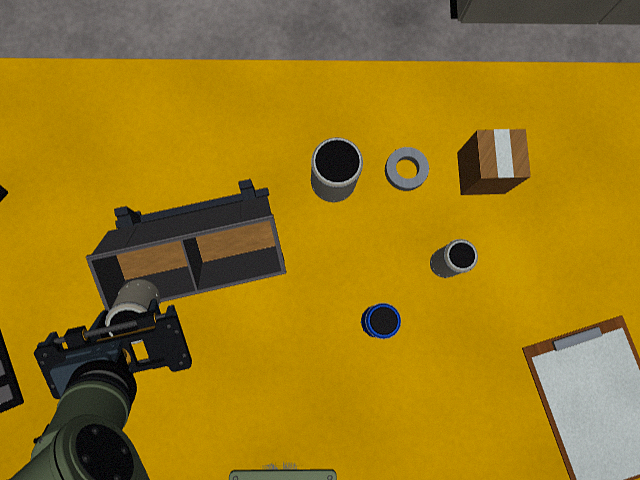

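Run:
```python
from h import *
w=cv2.imread("pics/wrist2.png");cv2.imwrite("pics/w2c.png",cv2.resize(w[150:300,205:575],None,fx=2.1,fy=2.1,interpolation=cv2.INTER_CUBIC))
```

```text
(no output)
```

View pics/w2c.png

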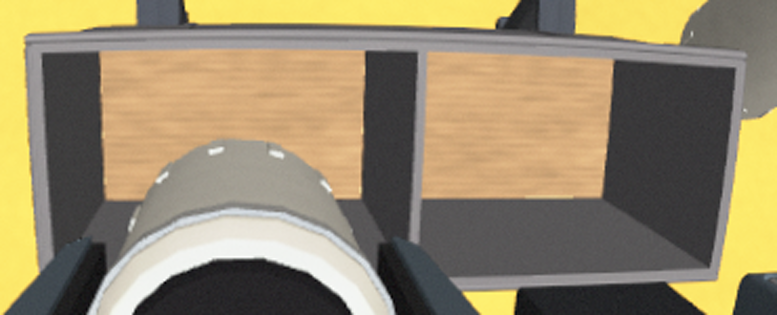

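Run:
```python
from h import *
f=grab_frame("wrist")
R=Rb(YAW)
def loc(u,v,ax,val):
    u=205+u/2.1;v=150+v/2.1
    a,d=fray(f,u,v);a=R.T@(a-BIN);d=R.T@d;return (a+d*(val-a[ax])/d[ax]).round(1)
for p in((26,33),(747,53),(717,283),(423,280)):print("rim",loc(*p,2,145))
for p in((104,199),(361,198),(425,198),(603,198)):print("padlow",loc(*p,0,-48))
print("by side wall",loc(104,199,1,152),loc(361,198,1,2),loc(603,198,1,-152),loc(612,60,1,-152),loc(100,52,1,152),loc(366,52,1,2))
```

```text
rim [ 54.5 160.4 145. ]
rim [  53.9 -158.5  145. ]
rim [ -58.2 -158.8  145. ]
rim [-51.3  -4.6 145. ]
padlow [-48.  152.7  23.2]
padlow [-48.    4.3  22. ]
padlow [-48.  -33.8  22.3]
padlow [ -48.  -149.6   23.5]
by side wall [-46.9 152.   27.3] [-51.9   2.    7.7] [ -49.3 -152.    18.8] [  36.4 -152.    14.3] [ 36.6 152.   22.6] [35.2  2.   9.7]
```

```bash
cat > chk.py <<'E'
import sys
from h import *
# usage chk.py base thr : axial (bin z) force on tool vs base
s=state();B=Rb(YAW);f=B.T@s["force"];p=B.T@(s["ee_pos"]-BIN)
print("binF",f.round(2),"binP",p.round(2),"t",round(s["time_s"],2))
if len(sys.argv)>2: sys.exit(1 if f[2]-float(sys.argv[1])>float(sys.argv[2]) else 0)
E
python3 -m creep '[[1,-1.7,-2.4,30,0,0,0],[1,0,0,40,0,0,0],[1,0,0,40,0,0,0],[1,0,0,20,0,0,0],[1,0,0,6,0,0,0]]' 15; python3 -m creep '[[1,0,0,0,0,0,0]]';python3 chk.py;python3 -m creep '[[1,0,0,0,0,0,0]]'; python3 chk.py
python3 - <<'E'
from h import *
go(cell(1,[-8,0,62+75]),tiltR())
E
```

```text
time_s: 6.22
ee_pos: [459.0, 229.7, 173.1]
ee_rot: [179.9, -30.3, 12.8]
force: [-0.6, -0.2, -4.8]
gripper_width: 63.7
time_s: 6.35
ee_pos: [459.1, 230.5, 174.8]
ee_rot: [180.0, -30.4, 12.8]
force: [0.0, 0.5, -4.8]
gripper_width: 63.6
binF [-2.26  0.49 -4.2 ] binP [ -3.93  77.42 146.36] t 6.35
time_s: 6.48
ee_pos: [459.1, 230.9, 175.8]
ee_rot: [-180.0, -30.5, 12.8]
force: [0.3, -0.5, -5.1]
gripper_width: 63.8
binF [-2.39 -0.54 -4.53] binP [ -3.37  77.88 147.15] t 6.47
t 6.47 pos [459.1 230.9 175.8] rot [-180.   -30.5   12.8] F [ 0.3 -0.5 -5.1] w 63.8 q [ 31.   3. 123. -21.  26. 126.]
shift [-4.7  0.9  5.1] turn [-0.  -0.5 -0. ]
```

```bash
C="python3 -m creep"; K="python3 chk.py -4.3 2.2"; 
python3 -m creep '[[1,-4.5,0,4,0,-0.5,0],[1,0,0,1,0,0,0]]' | grep -c x; $K && python3 -m creep '[[1,0,0,1,0,0,0]]' >o; $K && python3 -m creep '[[1,0,0,1,0,0,0]]' >o && $K && python3 -m creep '[[1,0,0,1,0,0,0]]' >o && $K && python3 -m creep '[[1,0,0,1,0,0,0]]' >o && $K && python3 -m creep '[[1,0,0,1,0,0,0]]' >o && $K && python3 -m creep '[[1,0,0,1,0,0,0]]' >o && $K && python3 -m creep '[[1,0,0,1,0,0,0]]' >o && $K && python3 -m creep '[[1,0,0,1,0,0,0]]' >o && $K && python3 -m creep '[[1,0,0,1,0,0,0]]' >o && $K && python3 -m creep '[[1,0,0,1,0,0,0]]' >o && $K && python3 -m creep '[[1,0,0,1,0,0,0]]' >o && $K && python3 -m creep '[[1,0,0,1,0,0,0]]' >o && $K && python3 -m creep '[[1,0,0,1,0,0,0]]' >o && $K && python3 -m creep '[[1,0,0,1,0,0,0]]' >o && $K && python3 -m creep '[[1,0,0,1,0,0,0]]' >o && $K
```

```text
0
binF [-2.49  0.09 -4.21] binP [ -9.15  77.8  141.36] t 6.72
binF [-1.6   0.16 -4.96] binP [ -8.64  77.96 140.33] t 6.85
binF [-2.84  0.34 -4.38] binP [ -8.61  77.92 139.23] t 6.97
binF [-3.04  0.6  -4.22] binP [ -8.65  77.88 138.18] t 7.1
binF [-2.16 -0.1  -3.45] binP [ -8.7   77.87 137.16] t 7.22
binF [-2.47  0.28 -4.15] binP [ -8.74  77.85 136.16] t 7.35
binF [-2.83  0.27 -4.36] binP [ -8.72  77.82 135.16] t 7.47
binF [-2.96  0.09 -4.04] binP [ -8.72  77.84 134.17] t 7.6
binF [-3.   -0.75 -4.77] binP [ -8.72  77.84 133.17] t 7.72
binF [-2.74  0.45 -4.16] binP [ -8.69  77.85 132.18] t 7.85
binF [-2.58  0.05 -4.37] binP [ -8.76  77.83 131.16] t 7.97
binF [-1.97 -0.23 -4.71] binP [ -8.72  77.86 130.18] t 8.1
binF [-2.22  0.45 -4.8 ] binP [ -8.72  77.85 129.17] t 8.22
binF [-2.92 -0.06 -3.62] binP [ -8.73  77.84 128.16] t 8.35
binF [-2.44  0.2  -3.48] binP [ -8.73  77.85 127.17] t 8.47
binF [-2.43  0.44 -4.32] binP [ -8.78  77.85 126.17] t 8.6
```

```bash
K="python3 chk.py -4.3 2.2"; 
$K && python3 -m creep '[[1,0,0,1,0,0,0]]' >o; $K && python3 -m creep '[[1,0,0,1,0,0,0]]' >o && $K && python3 -m creep '[[1,0,0,1,0,0,0]]' >o && $K && python3 -m creep '[[1,0,0,1,0,0,0]]' >o && $K && python3 -m creep '[[1,0,0,1,0,0,0]]' >o && $K && python3 -m creep '[[1,0,0,1,0,0,0]]' >o && $K && python3 -m creep '[[1,0,0,1,0,0,0]]' >o && $K && python3 -m creep '[[1,0,0,1,0,0,0]]' >o && $K && python3 -m creep '[[1,0,0,1,0,0,0]]' >o && $K && python3 -m creep '[[1,0,0,1,0,0,0]]' >o && $K && python3 -m creep '[[1,0,0,1,0,0,0]]' >o && $K && python3 -m creep '[[1,0,0,1,0,0,0]]' >o && $K && python3 -m creep '[[1,0,0,1,0,0,0]]' >o && $K && python3 -m creep '[[1,0,0,1,0,0,0]]' >o && $K && python3 -m creep '[[1,0,0,1,0,0,0]]' >o && $K && python3 -m creep '[[1,0,0,1,0,0,0]]' >o && $K && python3 -m creep '[[1,0,0,1,0,0,0]]' >o && $K && python3 -m creep '[[1,0,0,1,0,0,0]]' >o && $K && python3 -m creep '[[1,0,0,1,0,0,0]]' >o && $K && python3 -m creep '[[1,0,0,1,0,0,0]]' >o && $K && python3 -m creep '[[1,0,0,1,0,0,0]]' >o && $K
```

```text
binF [-2.43  0.44 -4.32] binP [ -8.78  77.85 126.17] t 8.6
binF [-2.51  0.27 -4.52] binP [ -8.73  77.83 125.16] t 8.72
binF [-2.83 -0.43 -4.47] binP [ -8.73  77.85 124.18] t 8.85
binF [-3.12  0.03 -4.41] binP [ -8.74  77.83 123.17] t 8.97
binF [-3.25  0.87 -4.49] binP [ -8.73  77.84 122.17] t 9.1
binF [-2.84  0.67 -4.27] binP [ -8.74  77.84 121.18] t 9.22
binF [-2.6   0.36 -4.47] binP [ -8.74  77.86 120.19] t 9.35
binF [-2.57  0.26 -4.15] binP [ -8.75  77.86 119.17] t 9.47
binF [-2.59 -0.82 -4.55] binP [ -8.76  77.84 118.17] t 9.6
binF [-2.39 -0.8  -4.21] binP [ -8.75  77.85 117.19] t 9.72
binF [-3.24 -0.4  -4.62] binP [ -8.73  77.86 116.17] t 9.85
binF [-2.37  0.51 -3.83] binP [ -8.76  77.85 115.18] t 9.97
binF [-2.08  0.48 -4.94] binP [ -8.73  77.85 114.18] t 10.1
binF [-3.22  0.11 -5.46] binP [ -8.77  77.84 113.17] t 10.22
binF [-3.34 -0.03 -5.12] binP [ -8.75  77.85 112.18] t 10.35
binF [-4.39  0.23 -3.92] binP [ -8.77  77.86 111.16] t 10.47
binF [-2.69 -0.25 -4.78] binP [ -8.73  77.85 110.18] t 10.6
binF [-2.67  0.31 -4.03] binP [ -8.78  77.85 109.18] t 10.72
binF [-2.21 -0.95 -4.23] binP [ -8.75  77.84 108.17] t 10.85
binF [-2.37  0.61 -4.3 ] binP [ -8.77  77.84 107.18] t 10.97
binF [-2.61 -1.04 -4.28] binP [ -8.78  77.83 106.17] t 11.1
binF [-2.35 -0.93 -3.98] binP [ -8.77  77.84 105.18] t 11.22
```

```bash
K="python3 chk.py -4.3 2"; 
$K && python3 -m creep '[[1,0,0,1,0,0,0]]' >o; $K && python3 -m creep '[[1,0,0,1,0,0,0]]' >o && $K && python3 -m creep '[[1,0,0,1,0,0,0]]' >o && $K && python3 -m creep '[[1,0,0,1,0,0,0]]' >o && $K && python3 -m creep '[[1,0,0,1,0,0,0]]' >o && $K && python3 -m creep '[[1,0,0,1,0,0,0]]' >o && $K && python3 -m creep '[[1,0,0,0.7,0,0,0]]' >o && $K && python3 -m creep '[[1,0,0,0.7,0,0,0]]' >o && $K && python3 -m creep '[[1,0,0,0.7,0,0,0]]' >o && $K && python3 -m creep '[[1,0,0,0.7,0,0,0]]' >o && $K && python3 -m creep '[[1,0,0,0.7,0,0,0]]' >o && $K && python3 -m creep '[[1,0,0,0.7,0,0,0]]' >o && $K && python3 -m creep '[[1,0,0,0.7,0,0,0]]' >o && $K && python3 -m creep '[[1,0,0,0.7,0,0,0]]' >o && $K && python3 -m creep '[[1,0,0,0.7,0,0,0]]' >o && $K && python3 -m creep '[[1,0,0,0.7,0,0,0]]' >o && $K && python3 -m creep '[[1,0,0,0.7,0,0,0]]' >o && $K && python3 -m creep '[[1,0,0,0.7,0,0,0]]' >o && $K
```

```text
binF [-2.35 -0.93 -3.98] binP [ -8.77  77.84 105.18] t 11.22
binF [-3.01 -0.42 -4.73] binP [ -8.76  77.85 104.18] t 11.35
binF [-1.36  0.67 -4.66] binP [ -8.77  77.84 103.18] t 11.47
binF [-2.68 -0.11 -4.85] binP [ -8.76  77.86 102.17] t 11.6
binF [-2.55  0.38 -4.04] binP [ -8.77  77.82 101.17] t 11.72
binF [-1.76 -0.2  -4.37] binP [ -8.75  77.84 100.18] t 11.85
binF [-1.61  0.06 -3.26] binP [-8.76 77.85 99.17] t 11.97
binF [-2.3   0.27 -4.49] binP [-8.78 77.85 98.48] t 12.1
binF [-1.82 -0.7  -3.66] binP [-8.77 77.85 97.79] t 12.22
binF [-3.31  0.17 -0.11] binP [-8.79 77.85 97.22] t 12.35
```

```bash
cat > chx.py <<'E'
import sys
from h import *
s=state();B=Rb(YAW);f=B.T@s["force"];p=B.T@(s["ee_pos"]-BIN)
print("binF",f.round(2),"binP",p.round(2),"t",round(s["time_s"],2))
sys.exit(1 if f[0]-float(sys.argv[1])>float(sys.argv[2]) else 0)
E
K="python3 chx.py -2.5 2.2"
python3 -m creep '[[1,0,0,-1,0,0,0],[1,-1.5,0,0,0,0,0],[1,-1.2,0,0,0,0,0]]' 10 >o; $K && python3 -m creep '[[1,-0.8,0,0,0,0,0]]' >o && $K && python3 -m creep '[[1,-0.8,0,0,0,0,0]]' >o && $K && python3 -m creep '[[1,-0.5,0,0,0,0,0]]' >o && $K && python3 -m creep '[[1,-0.4,0,0,0,0,0]]' >o && $K && python3 -m creep '[[1,-0.4,0,0,0,0,0]]' >o && $K && python3 -m creep '[[1,-0.4,0,0,0,0,0]]' >o && $K && python3 -m creep '[[1,-0.4,0,0,0,0,0]]' >o && $K && python3 -m creep '[[1,-0.4,0,0,0,0,0]]' >o && $K && python3 -m creep '[[1,-0.4,0,0,0,0,0]]' >o && $K && python3 -m creep '[[1,-0.4,0,0,0,0,0]]' >o && $K && python3 -m creep '[[1,-0.4,0,0,0,0,0]]' >o && $K && python3 -m creep '[[1,-0.4,0,0,0,0,0]]' >o && $K && python3 -m creep '[[1,-0.4,0,0,0,0,0]]' >o && $K && python3 -m creep '[[1,-0.4,0,0,0,0,0]]' >o && $K && python3 -m creep '[[1,-0.4,0,0,0,0,0]]' >o && $K
```

```text
binF [-2.67 -0.07 -4.84] binP [-11.7   77.8   98.11] t 12.72
binF [-2.43 -0.47 -4.48] binP [-12.5   77.8   98.11] t 12.85
binF [-2.03  0.15 -4.91] binP [-13.14  77.84  98.14] t 12.97
binF [-2.35 -0.94 -5.12] binP [-13.68  77.83  98.12] t 13.1
binF [-3.06 -0.58 -4.48] binP [-14.    77.83  98.14] t 13.22
binF [-2.61 -0.23 -3.31] binP [-14.37  77.84  98.15] t 13.35
binF [-2.14  0.34 -4.98] binP [-14.77  77.86  98.16] t 13.47
binF [-3.44  0.58 -5.  ] binP [-15.19  77.85  98.15] t 13.6
binF [-2.57  0.32 -3.56] binP [-15.51  77.9   98.16] t 13.72
binF [-2.01 -0.11 -3.56] binP [-15.73  77.91  98.21] t 13.85
binF [-1.43  0.3  -3.61] binP [-15.94  77.95  98.26] t 13.97
binF [-0.48 -0.56 -4.23] binP [-16.17  78.02  98.29] t 14.1
binF [ 1.06  0.1  -2.74] binP [-16.46  78.05  98.33] t 14.22
```

```bash
K="python3 chk.py -4.3 2.5"; 
python3 -m creep '[[1,0.3,0,0.5,0,0,0]]' >o; $K && python3 -m creep '[[1,0,0,0.4,0,0,0]]' >o && $K && python3 -m creep '[[1,0,0,0.3,0,0,0]]' >o && $K && python3 -m creep '[[1,0,0,0.3,0,0,0]]' >o && $K && python3 -m creep '[[1,0,0,0.3,0,0,0]]' >o && $K && python3 -m creep '[[1,0,0,0.3,0,0,0]]' >o && $K; python3 -m creep '[[1,0,0,0,0,0,0]]'; $K
```

```text
binF [-1.07  0.15 -3.83] binP [-16.27  78.09  97.8 ] t 14.35
binF [-0.37  0.49 -1.14] binP [-16.37  78.06  97.38] t 14.47
time_s: 14.6
ee_pos: [472.3, 234.1, 126.1]
ee_rot: [-180.0, -29.9, 12.8]
force: [0.9, 0.0, -1.3]
gripper_width: 63.6
binF [ 0.07 -0.19 -1.57] binP [-16.46  78.04  97.38] t 14.6
```

```bash
python3 -m creep '[[1,0,0,0,0,0,0],[0.28,0,0,0,0,0,0],[0.26,0,0,0,0,0,0],[0.22,0,0,0,0,0,0],[0.15,0,0,0,0,0,0]]' 3; python3 chk.py;python3 -m creep '[[0.1,0,0,0,0,0,0],[0.05,0,0,0,0,0,0]]'; python3 chk.py
python3 - <<'E'
from h import *
f=grab_frame("wrist");cv2.imwrite("pics/w3.png",f["frame"][:,:,::-1])
E
```

```text
time_s: 15.22
ee_pos: [472.0, 233.8, 125.8]
ee_rot: [180.0, -29.9, 12.9]
force: [0.4, 0.4, -0.8]
gripper_width: 76.6
binF [ 0.    0.34 -0.91] binP [-16.88  77.84  97.27] t 15.22
time_s: 15.48
ee_pos: [472.0, 233.8, 125.8]
ee_rot: [180.0, -29.9, 12.9]
force: [0.1, 0.2, 0.5]
gripper_width: 86.2
binF [0.37 0.12 0.31] binP [-16.9   77.83  97.24] t 15.47
```

View pics/w3.png

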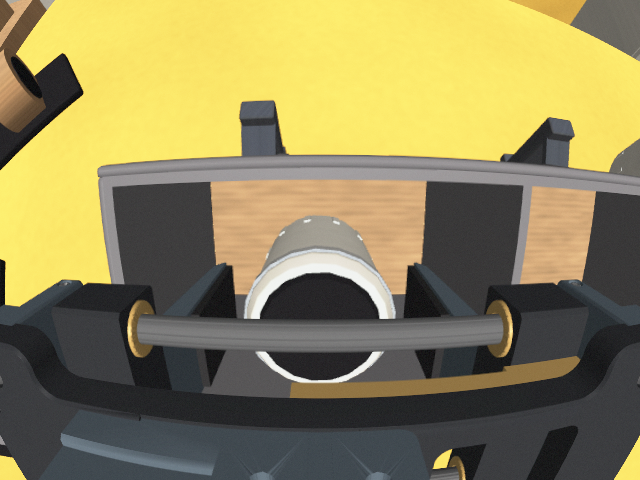

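```bash
python3 -m creep '[[0,0,0,-10,0,0,0],[0,0,0,-40,0,0,0],[0,0,0,-50,0,0,0],[0,0,0,-50,0,0,0],[0,0,50,-20,0,0,0]]'; python3 -m creep '[[0,0,55,0,0,0,0],[0,0,55,0,0,0,0],[0,0,55,0,0,0,0],[0,0,55,0,0,0,0],[0,0,55,0,0,0,0]]';  python3 -m creep '[[0,0,55,0,0,0,0],[0,0,40,0,0,-10,0],[0,0,0,0,0,-10,0],[0,0,0,0,0,-10,0],[0,0,0,0,0,0,0]]'
python3 - <<'E'
from h import *
go([501.4,-325.3,220],downR(12.84))
f=grab_frame("top");cv2.imwrite("pics/t4.png",f["frame"][:,:,::-1])
E
```

```text
time_s: 16.15
ee_pos: [399.6, 170.0, 277.2]
ee_rot: [-179.9, -30.3, 13.4]
force: [1.5, -0.8, 0.1]
gripper_width: 91.6
time_s: 16.77
ee_pos: [460.2, -96.7, 274.0]
ee_rot: [180.0, -29.9, 12.9]
force: [1.3, 0.4, -0.4]
gripper_width: 90.9
time_s: 17.4
ee_pos: [483.7, -186.7, 272.5]
ee_rot: [-180.0, 0.2, 13.1]
force: [-0.6, 0.8, -0.2]
gripper_width: 91.1
t 17.4 pos [ 483.7 -186.7  272.5] rot [-180.     0.2   13.1] F [-0.6  0.8 -0.2] w 91.1 q [-22.  11.  91.  -0.  78.  55.]
shift [-13.9 139.1  52.4] turn [-0.   0.2  0.2]
```

View pics/t4.png

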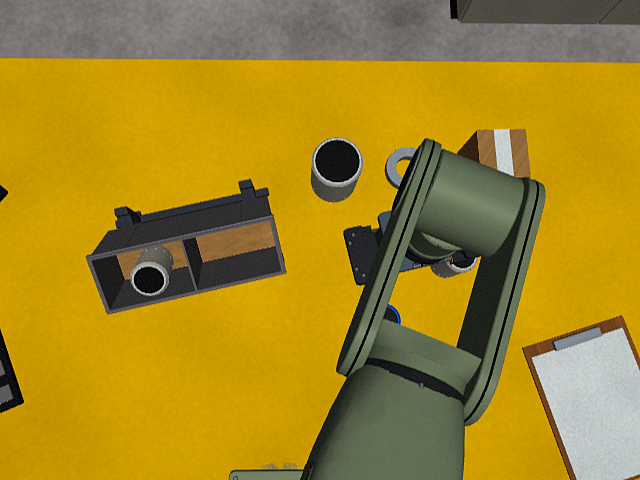

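The top view shows the short filter lying back in the left compartment, with its cap at about (150,278). Next I'll move over the tall one.

```bash
python3 -m creep '[[0,-4,40,15,0,0,0],[0,-4,45,15,0,0,0],[0,-4,40,15,0,0,0],[0,-2,14,7,0,0,0],[0,0,0,0,0,0,0]]';  python3 - <<'E'
from h import *
go([501.4,-325.3,94],downR(12.84))
f=grab_frame("wrist");im=f["frame"]
m=(im.max(2)<75).astype(np.uint8)
n,l,st,c=cv2.connectedComponentsWithStats(m)
for i in range(1,n):
    if 500<st[i,4]<9000:
        cs,_=cv2.findContours((l==i).astype(np.uint8),0,1)
        P=np.array([fonz(f,*p[0],143)[:2] for p in cs[0]],np.float32);print(st[i],cv2.minEnclosingCircle(P))
E
```

```text
time_s: 18.08
ee_pos: [497.2, -326.2, 220.8]
ee_rot: [-179.9, 0.2, 12.8]
force: [0.0, 0.4, 0.4]
gripper_width: 91.2
t 18.07 pos [ 497.2 -326.2  220.8] rot [-179.9    0.2   12.8] F [0.  0.4 0.4] w 91.2 q [-34.  20.  86.  -0.  74.  43.]
shift [  4.7   0.3 126.8] turn [-0.1  0.2 -0.1]
[  48    0   64   23 1026] ((655.8489990234375, -93.17718505859375), 35.316925048828125)
[ 396    0   43   86 1876] ((656.0138549804688, -356.6654052734375), 35.73690414428711)
[   0   23   65  156 5540] ((574.2367553710938, -34.25022506713867), 75.83187103271484)
[ 288  214   66   63 3247] ((501.4156188964844, -325.7606506347656), 23.099864959716797)
```

```bash
python3 -m creep '[[0,4.5,0.5,25,0,0,0],[0,0,0,40,0,0,0],[0,0,0,40,0,0,0],[0,0,0,22,0,0,0],[0,0,0,0,0,0,0]]'; python3 -m creep '[[0,0,0,0,0,0,0]]';python3 - <<'E'
from h import *
go([501.4,-325.6,94],downR(12.84))
E
```

```text
time_s: 18.75
ee_pos: [501.8, -323.8, 93.4]
ee_rot: [-179.9, 0.3, 12.9]
force: [-0.1, -0.6, 0.2]
gripper_width: 90.9
time_s: 18.88
ee_pos: [503.5, -325.6, 95.8]
ee_rot: [179.9, 0.1, 12.9]
force: [0.0, -0.1, 0.3]
gripper_width: 91.1
t 18.88 pos [ 503.5 -325.6   95.8] rot [1.799e+02 1.000e-01 1.290e+01] F [ 0.  -0.1  0.3] w 91.1 q [-34.  26.  96.  -0.  58.  43.]
shift [-2.1 -0.5  1.8] turn [0.1 0.1 0.1]
```

```bash
python3 -m creep '[[0.5,-2,0,1,0,0,0],[1,0,0,0,0,0,0],[1,0,0,0,0,0,0],[1,0,0,0,0,0,0],[1,0,0,0,0,0,0]]' 30; python3 -m creep '[[1,0,0,0,0,0,0]]' ;python3 -m creep '[[1,0,0,-15,0,0,0],[1,0,0,-40,0,0,0],[1,0,0,-40,0,0,0],[1,0,0,-40,0,0,0],[1,0,0,0,0,0,0]]'
python3 - <<'E'
from h import *
p=cell(-1,[-8,0,200+95]);print(p);go(p,tiltR())
E
```

```text
time_s: 19.5
ee_pos: [500.7, -326.3, 93.2]
ee_rot: [180.0, 0.2, 12.8]
force: [0.4, 0.1, 2.3]
gripper_width: 59.5
time_s: 19.62
ee_pos: [500.7, -326.3, 93.2]
ee_rot: [180.0, 0.2, 12.8]
force: [0.1, 1.4, 3.0]
gripper_width: 59.4
time_s: 20.25
ee_pos: [502.6, -327.3, 231.4]
ee_rot: [179.7, -0.1, 12.9]
force: [-0.7, -0.4, -4.7]
gripper_width: 59.1
[415.10752375  62.05139443 305.80762114]
t 20.25 pos [ 502.6 -327.3  231.4] rot [ 1.797e+02 -1.000e-01  1.290e+01] F [-0.7 -0.4 -4.7] w 59.1 q [-34.  20.  85.  -0.  75.  43.]
shift [   1.4 -398.6  -76.6] turn [ 0.3 29.9  0.1]
```

```bash
python3 -m creep '[[1,0,-20,-25,0,0,0],[1,0,-35,-30,0,0,0],[1,0,-45,-24,0,10,0],[1,0,-45,0,0,10,0],[1,0,-45,0,0,9.9,0]]' ; python3 -m creep '[[1,0,-45,0,0,0,0],[1,0,-45,0,0,0,0],[1,0,-45,0,0,0,0],[1,0,-40,0,0,0,0],[1,0,-20,0,0,0,0]]'; python3 -m creep '[[1,0,-8,0,0,0,0],[1,0,0,0,0,0,0]]'
python3 - <<'E'
from h import *
p=cell(-1,[-8,0,200+93]);go(p,tiltR())
f=grab_frame("wrist");cv2.imwrite("pics/w5.png",f["frame"][:,:,::-1])
E
```

```text
time_s: 20.88
ee_pos: [457.5, -139.1, 305.1]
ee_rot: [-179.9, -29.8, 12.8]
force: [-0.4, 0.9, -4.3]
gripper_width: 59.3
time_s: 21.5
ee_pos: [412.8, 50.8, 303.8]
ee_rot: [-179.9, -29.3, 13.0]
force: [0.3, -0.2, -3.9]
gripper_width: 59.2
time_s: 21.75
ee_pos: [412.1, 57.5, 304.3]
ee_rot: [-180.0, -29.4, 13.0]
force: [0.3, 0.0, -4.9]
gripper_width: 59.3
t 21.75 pos [412.1  57.5 304.3] rot [-180.   -29.4   13. ] F [ 0.3  0.  -4.9] w 59.3 q [  2. -15. 117.   7.  49.  76.]
shift [ 4.2 -3.7  2.6] turn [-0.1  0.6  0.1]
```

View pics/w5.png

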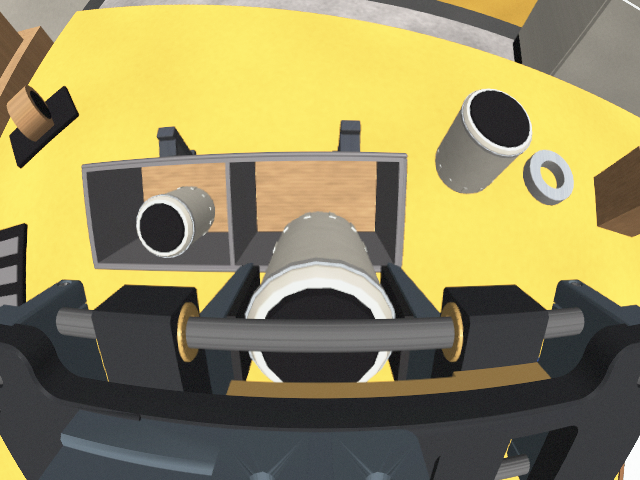

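```bash
python3 -m creep '[[1,2,-3.5,20,0,0.5,0],[1,0,0,35,0,0,0],[1,0,0,35,0,0,0],[1,0,0,25,0,0,0],[1,0,0,10,0,0,0]]' 15; python3 -m creep '[[1,0,0,5,0,0,0],[1,0,0,0,0,0,0],[1,0,0,0,0,0,0]]';python3 chk.py
python3 - <<'E'
from h import *
go(cell(-1,[-9,0,58+93]),tiltR())
E
```

```text
time_s: 22.42
ee_pos: [475.2, 74.0, 197.2]
ee_rot: [-180.0, -29.9, 12.8]
force: [-0.6, -0.3, -3.7]
gripper_width: 59.1
time_s: 22.8
ee_pos: [478.7, 75.3, 196.4]
ee_rot: [180.0, -30.3, 12.9]
force: [0.9, 0.9, -3.7]
gripper_width: 59.3
binF [-0.96  0.69 -3.75] binP [ -6.51 -78.22 172.76] t 22.8
t 22.8 pos [478.7  75.3 196.4] rot [180.  -30.3  12.9] F [ 0.9  0.9 -3.7] w 59.3 q [  5.  -2. 125.   9.  28.  75.]
shift [-2.6 -1.2 16.7] turn [ 0.  -0.3  0. ]
```

```bash
python3 -m creep '[[1,-2.6,-1,5,0,-0.3,0],[1,0,0,6,0,0,0],[1,0,0,6,0,0,0],[1,0,0,3,0,0,0],[1,0,0,1,0,0,0]]' >o; K="python3 chk.py -3.7 2.2"; 
$K && python3 -m creep '[[1,0,0,1,0,0,0]]' >o; $K && python3 -m creep '[[1,0,0,1,0,0,0]]' >o && $K && python3 -m creep '[[1,0,0,1,0,0,0]]' >o && $K && python3 -m creep '[[1,0,0,1,0,0,0]]' >o && $K && python3 -m creep '[[1,0,0,1,0,0,0]]' >o && $K && python3 -m creep '[[1,0,0,1,0,0,0]]' >o && $K && python3 -m creep '[[1,0,0,1,0,0,0]]' >o && $K && python3 -m creep '[[1,0,0,1,0,0,0]]' >o && $K && python3 -m creep '[[1,0,0,1,0,0,0]]' >o && $K && python3 -m creep '[[1,0,0,1,0,0,0]]' >o && $K && python3 -m creep '[[1,0,0,1,0,0,0]]' >o && $K && python3 -m creep '[[1,0,0,1,0,0,0]]' >o && $K && python3 -m creep '[[1,0,0,1,0,0,0]]' >o && $K && python3 -m creep '[[1,0,0,1,0,0,0]]' >o && $K && python3 -m creep '[[1,0,0,1,0,0,0]]' >o && $K && python3 -m creep '[[1,0,0,1,0,0,0]]' >o && $K && python3 -m creep '[[1,0,0,1,0,0,0]]' >o && $K && python3 -m creep '[[1,0,0,1,0,0,0]]' >o && $K && python3 -m creep '[[1,0,0,1,0,0,0]]' >o && $K && python3 -m creep '[[1,0,0,1,0,0,0]]' >o && $K && python3 -m creep '[[1,0,0,1,0,0,0]]' >o && $K
```

```text
binF [-1.74 -0.24 -3.97] binP [ -9.88 -77.1  150.73] t 23.43
binF [-1.93 -0.04 -3.89] binP [ -9.66 -77.14 150.01] t 23.55
binF [-1.86 -0.69 -3.89] binP [ -9.63 -77.14 149.1 ] t 23.68
binF [-2.3  -0.83 -3.52] binP [ -9.67 -77.12 148.1 ] t 23.8
binF [-1.68 -0.26 -3.54] binP [ -9.73 -77.13 147.06] t 23.93
binF [-2.29 -0.05 -4.06] binP [ -9.74 -77.12 146.02] t 24.05
binF [-2.29  0.24 -3.47] binP [ -9.75 -77.12 144.99] t 24.18
binF [-1.64  0.41 -3.66] binP [ -9.75 -77.12 144.01] t 24.3
binF [-1.92  0.14 -4.04] binP [ -9.74 -77.11 143.  ] t 24.43
binF [-2.24  0.37 -3.97] binP [ -9.8  -77.11 141.96] t 24.55
binF [-1.6  -0.32 -3.92] binP [ -9.74 -77.1  141.  ] t 24.68
binF [-2.15 -0.16 -3.01] binP [ -9.76 -77.1  140.  ] t 24.8
binF [-1.49 -0.55 -2.73] binP [ -9.78 -77.12 138.99] t 24.93
binF [-2.71 -0.74 -4.54] binP [ -9.79 -77.12 137.99] t 25.05
binF [-1.21  0.77 -3.9 ] binP [ -9.77 -77.11 137.  ] t 25.18
binF [-2.53 -0.55 -3.36] binP [ -9.79 -77.13 135.97] t 25.3
binF [-2.65  0.07 -3.57] binP [ -9.81 -77.09 134.99] t 25.43
binF [-2.05 -0.26 -3.1 ] binP [ -9.78 -77.09 133.99] t 25.55
binF [-2.8  -0.08 -3.72] binP [ -9.76 -77.11 132.99] t 25.68
binF [-2.42  0.28 -2.96] binP [ -9.78 -77.11 131.99] t 25.8
binF [-2.15  0.79 -2.86] binP [ -9.79 -77.1  130.99] t 25.93
binF [-2.33  0.58 -3.58] binP [ -9.79 -77.1  129.99] t 26.05
```

```bash
K="python3 chk.py -3.6 2"; 
$K && python3 -m creep '[[1,0,0,1,0,0,0]]' >o; $K && python3 -m creep '[[1,0,0,1,0,0,0]]' >o && $K && python3 -m creep '[[1,0,0,1,0,0,0]]' >o && $K && python3 -m creep '[[1,0,0,1,0,0,0]]' >o && $K && python3 -m creep '[[1,0,0,1,0,0,0]]' >o && $K && python3 -m creep '[[1,0,0,1,0,0,0]]' >o && $K && python3 -m creep '[[1,0,0,1,0,0,0]]' >o && $K && python3 -m creep '[[1,0,0,1,0,0,0]]' >o && $K && python3 -m creep '[[1,0,0,1,0,0,0]]' >o && $K && python3 -m creep '[[1,0,0,0.7,0,0,0]]' >o && $K && python3 -m creep '[[1,0,0,0.7,0,0,0]]' >o && $K && python3 -m creep '[[1,0,0,0.7,0,0,0]]' >o && $K && python3 -m creep '[[1,0,0,0.7,0,0,0]]' >o && $K && python3 -m creep '[[1,0,0,0.7,0,0,0]]' >o && $K && python3 -m creep '[[1,0,0,0.7,0,0,0]]' >o && $K && python3 -m creep '[[1,0,0,0.7,0,0,0]]' >o && $K && python3 -m creep '[[1,0,0,0.7,0,0,0]]' >o && $K && python3 -m creep '[[1,0,0,0.7,0,0,0]]' >o && $K && python3 -m creep '[[1,0,0,0.7,0,0,0]]' >o && $K && python3 -m creep '[[1,0,0,0.7,0,0,0]]' >o && $K && python3 -m creep '[[1,0,0,0.7,0,0,0]]' >o && $K && python3 -m creep '[[1,0,0,0.7,0,0,0]]' >o && $K && python3 -m creep '[[1,0,0,0.7,0,0,0]]' >o && $K && python3 -m creep '[[1,0,0,0.7,0,0,0]]' >o && $K
```

```text
binF [-2.33  0.58 -3.58] binP [ -9.79 -77.1  129.99] t 26.05
binF [-1.71 -0.91 -3.63] binP [ -9.77 -77.12 129.01] t 26.18
binF [-2.08 -0.   -3.62] binP [ -9.77 -77.12 128.  ] t 26.3
binF [-2.4  -0.45 -3.58] binP [ -9.78 -77.11 126.99] t 26.43
binF [-1.15 -0.2  -3.72] binP [ -9.79 -77.12 126.  ] t 26.55
binF [-2.34 -0.32 -3.23] binP [ -9.82 -77.13 125.  ] t 26.68
binF [-2.4  -0.14 -3.36] binP [ -9.79 -77.11 123.99] t 26.8
binF [-1.98  0.38 -4.34] binP [ -9.8  -77.1  122.99] t 26.93
binF [-2.19 -0.35 -4.19] binP [ -9.79 -77.11 122.  ] t 27.05
binF [-1.35 -0.31 -3.06] binP [ -9.85 -77.1  120.97] t 27.18
binF [-1.59  0.58 -4.38] binP [ -9.83 -77.09 120.29] t 27.3
binF [-1.72  0.05 -3.09] binP [ -9.81 -77.12 119.61] t 27.43
binF [-1.32  0.17 -4.09] binP [ -9.82 -77.1  118.92] t 27.55
binF [-2.41  0.23 -3.04] binP [ -9.8  -77.1  118.22] t 27.68
binF [-1.56 -0.14 -3.93] binP [ -9.82 -77.11 117.54] t 27.8
binF [-2.13 -0.53 -4.63] binP [ -9.81 -77.09 116.82] t 27.93
binF [-2.98  0.4  -3.57] binP [ -9.79 -77.09 116.11] t 28.05
binF [-1.59 -0.21 -3.21] binP [ -9.83 -77.12 115.41] t 28.18
binF [-1.62 -0.54 -4.15] binP [ -9.85 -77.09 114.69] t 28.3
binF [-2.35  0.11 -3.08] binP [ -9.79 -77.11 114.01] t 28.43
binF [-2.65  0.09  0.86] binP [ -9.78 -77.11 113.46] t 28.55
```

```bash
K="python3 chx.py -2.0 2.5"
python3 -m creep '[[1,0,0,-1,0,0,0],[1,-1.7,0,0,0,0,0],[1,-1.7,0,0,0,0,0],[1,-1,0,0,0,0,0]]' 10 >o; $K && python3 -m creep '[[1,-0.7,0,0,0,0,0]]' >o && $K && python3 -m creep '[[1,-0.6,0,0,0,0,0]]' >o && $K && python3 -m creep '[[1,-0.4,0,0,0,0,0]]' >o && $K && python3 -m creep '[[1,-0.4,0,0,0,0,0]]' >o && $K && python3 -m creep '[[1,-0.4,0,0,0,0,0]]' >o && $K && python3 -m creep '[[1,-0.4,0,0,0,0,0]]' >o && $K && python3 -m creep '[[1,-0.4,0,0,0,0,0]]' >o && $K && python3 -m creep '[[1,-0.4,0,0,0,0,0]]' >o && $K && python3 -m creep '[[1,-0.4,0,0,0,0,0]]' >o && $K && python3 -m creep '[[1,-0.4,0,0,0,0,0]]' >o && $K && python3 -m creep '[[1,-0.4,0,0,0,0,0]]' >o && $K && python3 -m creep '[[1,-0.4,0,0,0,0,0]]' >o && $K && python3 -m creep '[[1,-0.4,0,0,0,0,0]]' >o && $K && python3 -m creep '[[1,-0.4,0,0,0,0,0]]' >o && $K && python3 -m creep '[[1,-0.4,0,0,0,0,0]]' >o && $K && python3 -m creep '[[1,-0.4,0,0,0,0,0]]' >o && $K
```

```text
binF [-3.6  -1.75 -4.01] binP [-14.51 -77.09 114.33] t 29.05
binF [-2.88 -0.54 -2.92] binP [-15.05 -77.12 114.34] t 29.18
binF [-2.35 -0.38 -3.89] binP [-15.53 -77.12 114.36] t 29.3
binF [-1.92 -0.26 -3.41] binP [-15.93 -77.1  114.37] t 29.43
binF [-1.64 -0.51 -2.86] binP [-16.29 -77.14 114.38] t 29.55
binF [-1.48  0.43 -3.09] binP [-16.73 -77.11 114.37] t 29.68
binF [-2.25  0.51 -4.42] binP [-17.13 -77.13 114.38] t 29.8
binF [-1.65 -0.33 -3.63] binP [-17.54 -77.11 114.37] t 29.93
binF [-2.9   0.36 -4.54] binP [-17.92 -77.11 114.38] t 30.05
binF [-1.85  0.23 -2.89] binP [-18.35 -77.11 114.37] t 30.18
binF [-1.26  0.29 -3.64] binP [-18.74 -77.12 114.38] t 30.3
binF [-2.09  0.91 -3.62] binP [-19.12 -77.11 114.38] t 30.43
binF [-2.44 -0.28 -3.4 ] binP [-19.54 -77.12 114.37] t 30.55
binF [-1.63  0.11 -3.81] binP [-19.66 -77.16 114.42] t 30.68
binF [-1.29  0.68 -3.24] binP [-19.82 -77.15 114.48] t 30.8
binF [-0.39  0.89 -2.44] binP [-19.99 -77.17 114.52] t 30.93
binF [-0.73  0.73 -2.8 ] binP [-20.15 -77.2  114.55] t 31.05
```

```bash
K="python3 chk.py -3.5 2.3"; 
python3 -m creep '[[1,0,0,0.5,0,0,0]]' >o; $K && python3 -m creep '[[1,0,0,0.4,0,0,0]]' >o && $K && python3 -m creep '[[1,0,0,0.3,0,0,0]]' >o && $K && python3 -m creep '[[1,0,0,0.3,0,0,0]]' >o && $K && python3 -m creep '[[1,0,0,0.3,0,0,0]]' >o && $K && python3 -m creep '[[1,0,0,0.3,0,0,0]]' >o && $K; python3 -m creep '[[1,0,0,0,0,0,0]]'; $K
```

```text
binF [-0.11 -0.06 -2.53] binP [-20.16 -77.29 114.07] t 31.18
binF [ 0.43 -0.3   0.09] binP [-20.18 -77.29 113.66] t 31.3
time_s: 31.42
ee_pos: [495.7, 80.1, 138.3]
ee_rot: [180.0, -30.0, 12.9]
force: [1.0, 0.2, -0.2]
gripper_width: 59.7
binF [ 0.76 -0.03 -0.68] binP [-20.22 -77.3  113.67] t 31.43
```

```bash
python3 -m creep '[[1,0,0,0,0,0,0],[0.32,0,0,0,0,0,0],[0.3,0,0,0,0,0,0],[0.26,0,0,0,0,0,0],[0.18,0,0,0,0,0,0]]' 3; python3 chk.py;python3 -m creep '[[0.1,0,0,0,0,0,0],[0.05,0,0,0,0,0,0]]'; python3 chk.py; python3 -m creep '[[0,0,0,-6,0,0,0],[0,0,0,-30,0,0,0],[0,0,0,-45,0,0,0],[0,0,0,-50,0,0,0],[0,0,0,-40,0,0,0]]'; python3 -m creep '[[0,0,50,0,0,0,0],[0,0,60,0,0,0,0],[0,0,60,0,0,0,0],[0,0,60,0,0,0,0],[0,0,60,0,0,0,0]]';python3 -m creep '[[0,0,0,0,0,0,0],[0,0,0,0,0,0,0],[0,0,0,0,0,0,0]]'
python3 - <<'E'
from h import *
for n in("top","side"):
    f=grab_frame(n);cv2.imwrite(f"pics/{n}9.png",f["frame"][:,:,::-1])
E
```

```text
time_s: 32.05
ee_pos: [494.9, 80.1, 137.6]
ee_rot: [-180.0, -29.9, 12.9]
force: [0.2, -0.2, -0.1]
gripper_width: 73.9
binF [ 0.08 -0.24 -0.18] binP [-21.27 -77.09 113.44] t 32.05
time_s: 32.3
ee_pos: [495.0, 80.1, 137.7]
ee_rot: [-180.0, -29.9, 12.9]
force: [-0.5, 0.5, 0.1]
gripper_width: 86.2
binF [-0.23  0.58  0.29] binP [-21.15 -77.11 113.48] t 32.3
time_s: 32.92
ee_pos: [410.9, 60.9, 288.2]
ee_rot: [180.0, -30.0, 12.9]
force: [1.3, 0.4, 0.2]
gripper_width: 91.4
time_s: 33.55
ee_pos: [476.2, -223.9, 286.5]
ee_rot: [180.0, -29.9, 12.8]
force: [1.2, 0.2, 0.8]
gripper_width: 91.0
time_s: 33.92
ee_pos: [476.0, -220.0, 286.2]
ee_rot: [180.0, -29.9, 13.0]
force: [-0.6, 0.1, 0.8]
gripper_width: 91.1
```

View pics/top9.png

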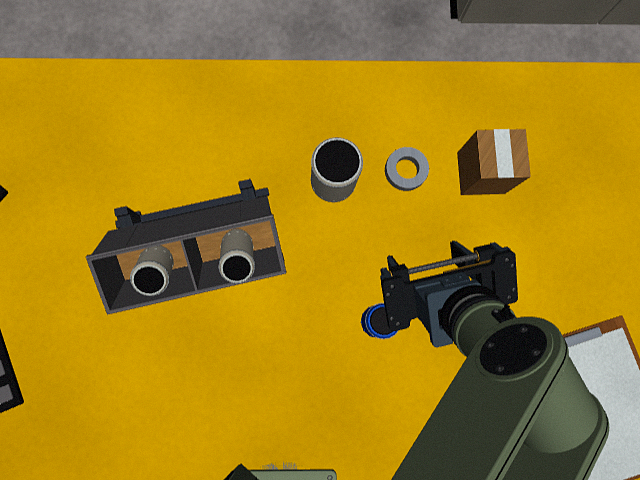

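View pics/side9.png

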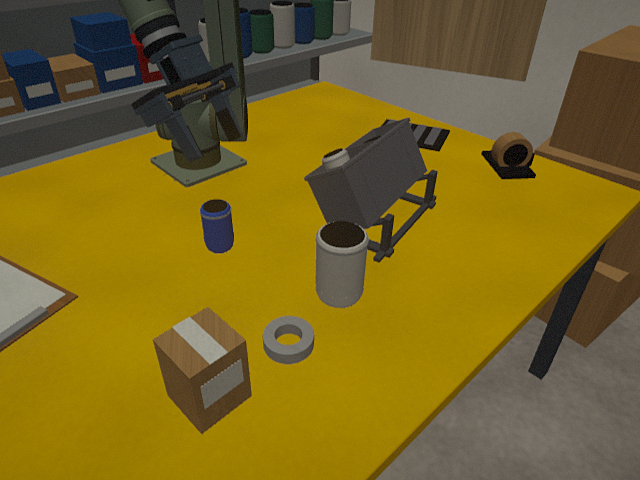

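Run:
```python
from h import *
f=grab_frame("top");im=f["frame"];R=Rb(YAW)
# caps: dark blobs inside the white rings
for n,(u,v),z in(("short",(150,278),135.6),("tall",(237,267),163.7)):
    m=(im.max(2)<75).astype(np.uint8);m2=np.zeros_like(m);cv2.circle(m2,(u,v),15,1,-1);m&=m2
    k,l,st,c=cv2.connectedComponentsWithStats(m);i=1+np.argmax(st[1:,4])
    a,d=ray(f,*c[i]);a=R.T@(a-BIN);d=R.T@d;print(n,c[i],st[i],(a+d*(z-a[2])/d[2]).round(1))
```

```text
short [149.08585859 279.5016835 ] [135 267  29  26 594] [-14.3  75.8 135.6]
tall [236.17690875 267.81936685] [223 256  27  25 537] [-17.5 -77.4 163.7]
```

Both filters are where they should be: the cap centres are at bin x of about -14 and -17.5, against -16 and -18 for lying flat on the wall. The robot is clear, so I'm handing in.

```bash
python3 -c "
from workcell import job_done
print(job_done())"
```

```text
the job is handed in; nothing more can be done
None
```

Both filters are in the bin and the job is handed in at about 34 s of the 67 s. The short one is in the left compartment and the tall one in the right.

- **Setting down:** I lowered each filter in steps of 1 mm or less until it touched the pads. The pad tops came out at about 18 mm (left) and 16 mm (right) above the floor. I then slid each filter gently to the low wall and released it. The changes in wrist force that I read at these contacts stayed under about 5 N, against the 18 N limit.
- **Last checks:** In the final pictures both filters are upright and leaning on the low wall. From the top view the cap centres are at bin x of -14 mm (short) and -17.5 mm (tall). Lying flat would give -16 and -18 mm, so both agree within the camera's 2 mm or so. The side view shows the tall filter's top above the rim but not the short one.
- **Bystanders and robot:** The truck filter, carton, bearing and blue look-alike appear unmoved in the pictures, though I did not measure them again. The gripper was open and well clear at the end.
- **Disagreement:** The side camera differed from the top and wrist views by about 3 mm, so I relied on the top and wrist views for positions.

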